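# Fit the snap ring on the stirrer spindle

### The job

Pinch the two upright eyes of the snap ring together so that it spreads, lower it over the head of the spindle on the stand, press the sprung washer down gently until it stops, and let the ring contract into the groove so that it holds the washer down. Leave the ring seated level in the groove with its eyes up, released; do not force it, and leave the brown bottle, the brass weight and the rubber stopper where they stand.

Things in the scene. Friction and masses are not known exactly. Their poses are not given: they have to be found in the camera images.
- snap_ring: Dark steel snap ring lying flat on the worktop: 42 mm across, 4 mm thick, about 80 g. Origin: ring centre at its underside; z up, x from the centre to the two upright eyes. Two inner ledges of its arms (left and right, inner radius 10.5 mm relaxed) must enter the groove. Fully spread and centred, it passes the spindle's head with about 2 mm to spare all round.
- eyes (a point): Point midway between the eyes, 24 mm in front of the ring's centre, 34 mm above its underside. Each eye is an upright plate 16 mm long, 4 mm thick, up to 44 mm above the underside. Relaxed they stand 48 mm apart, 59 mm over all, turned 0.47 rad off x; fully spread they are parallel to x, 13 mm over all, centred 27 mm in front of the ring's centre, against a solid stop.
- ring_back (a point): Middle of the ring's back, 21 mm behind its centre, 4 mm above the underside. The two sprung arms are hinged here and cross in front: pinching the eyes TOGETHER (about 8 N, a firm 60 N grip holds it steady) spreads the ring. Grip the eyes high, fingertips 13 to 20 mm above the ring's underside, so that the fingers clear the spindle's head.
- ring_left (a joint): Opening angle of the left arm, rad (the right one mirrors it): 0 relaxed round nothing, 0.47 or a little more fully spread against the stop; about 0.05 to 0.1 with the ledges in the groove; about 0.2 to 0.3 with them on the spindle's head.
- stand: Grey stand fixed to the worktop: square foot 110 x 110 x 18 mm, round sleeve, upright round oiled steel spindle. Origin: centre of the foot's underside, on the spindle's axis; z up. The ring may be fitted at any yaw. Pressing the spread ring on it with more than 25 N does harm; some 8 N is enough.
- head_middle (a point): Point on the spindle's axis, 79.5 mm above the worktop: the mean height of the top of its head. The spindle is screwed in differently each time, so the true top is up to 6 mm higher or lower; this is not measured and must be felt. Head: radius 15 mm, 5.5 mm high, bevelled. Groove: directly under the head, radius 11.5 mm.
- sleeve_top (a point): Top of the grey sleeve, 46 mm above the worktop, on the axis. Above it a steel washer (radius 24 mm, on a spring) surrounds the head and hides the groove, its top 2.5 mm below the head's. It yields with 1.2 N at first, 3 N after 10 mm, where it meets a solid stop; its top is then 7 mm below the head's underside, so the 4 mm ring has 3 mm of play in the groove.
- brown_bottle: Brown reagent bottle with a black cap, 68 mm across, 156 mm high; origin at the centre of its underside. Leave alone.
- check_weight: Brass check weight with a knob, 33 mm across, 52 mm high; origin at the centre of its underside. Leave alone.
- stopper: Rubber stopper, 36 mm across, 30 mm high; origin at the centre of its underside. Leave alone.
There are look-alikes about, which are no part of the job. Of the things that look like the snap_ring, take the one that is farthest from the robot's base at the start.

How it is judged:
By the outcome, as a careful person would: the job done as asked, in the order asked, and still so for the second after the job is handed in, with the robot touching nothing.
It also fails if it takes over 51 s, if anything falls off the work surface, if the arm or the gripper's body presses on something with over 40 N, if the wrist force passes 120 N, or if a joint passes its speed limit or range.

### The arm

A 6-joint arm with a two-finger parallel gripper is mounted at the origin on a cart in front of the work surface, level with it; the furniture and walls round the work are solid. World frame = base frame: x ahead of the robot, y to its left, z up, the work surface at z = 0. Lengths are in m, angles in rad, forces in N, time in s.
With the tool pointing down it reaches from about 0.25 to 0.775 m from the base axis. Payload 4 kg.
Tool frame: the origin (TCP) lies at the very end of the fingers, on their centre line; the grasp point (between the pads) lies 19 mm behind it (robot.pinch_z is the distance from the TCP to the grasp point, in m); z points along the fingers, y is the line along which they close (so a half turn about z gives the same grasp; the last joint's range is limited). The gripper opens to 94 mm and grips with 3 to 60 N. Pads are 16 mm wide; open, the fingers measure 119 mm over their backs; the gripper's body (75 mm by 177 mm) begins 78 mm behind the grasp point.
Start: joints at [1.074, 0.087, 1.371, -0, 1.684, -0.103], TCP at [0.211, 0.508, 0.206] pointing down, gripper open.
Joint ranges: [-3.1, 3.1], [-0.76, 2.03], [0.27, 2.55], [-1.08, 4.22], [0.17, 2.65], [-2.57, 2.57]. Speed limits (rad/s): [2.79, 2.79, 3.14, 3.14, 3.14, 3.14].

### API

Orientations are given as [roll, pitch, yaw] about the fixed x, y, z axes, in that order (R = Rz(yaw) Ry(pitch) Rx(roll)).
In Python, from bench import robot gives the robot as it stands.
- The arm moves only by the tool arm_command, never from a script. Its argument "targets" is one flat list of numbers, 7 for each row, row after row: the turn, a rotation vector about the tool's x, y, z in degrees, then the shift along the tool's x, y, z in mm, then the closure, from -1 (fully open) to 1 (shut). In form: [ax, ay, az, x, y, z, hand, ax, ay, az, x, y, z, hand, ...]. A call has 1 to 20 rows; each row is the pose to reach, as a shift and turn from the pose commanded when the call began, along the tool's axes at that moment; what a row does not reach only later rows make up. A row lasts 1/10 s, in which the tool goes at most 50 mm and 8.59 degrees, less where a joint would pass 70% of its speed; a pose out of reach is approached as far as the arm can. A call with a gripper value outside its range is refused whole. The fingers move at their own pace and stop on an object; the grip force is fixed at half the most. Time passes only in rows, so rows that repeat a pose let the fingers close. It gives the time, the measured TCP pose, the force, the opening and the grip force at its end, in the units of the state.
- robot.get_obs(): the state, without advancing time (a new reading comes with each control period).
- robot.snapshot(name): name is "side" or "top" or "wrist"; returns a dict with "color" (480x640x3 uint8, red, green, blue), "range_z" (480x640 float32, m along the optical axis (not along the pixel's ray), 0 where there is no reading), "fx", "fy", "cx", "cy" (pixels), "T" (4x4, takes a point from camera to world coordinates); the wrist camera has in their place "T_tool_cam" (4x4, takes a point from camera to tool coordinates, whose origin is the TCP and whose axes are the flange's). Camera axes: x right, y down, z forward; pixel columns grow to the right and rows downward; lengths in m; the calibration is good to about 2 mm. A picture is of the moment at which its call begins: read the wrist's pose just before it.
- robot.close_job(): hands the job in; it is judged then, once.
The state is a dict: "time": time; "joint_positions": joint angles; "qvel": joint speeds; "joint_torque": joint torques, N m; "tool_pos": TCP position; "ee_rot": TCP orientation; "wrist_force": force on the tool from outside, world axes, zero at the start; "wrist_torque": the same for the moment, N m; "width": finger opening in m; "finger_force": force on a finger pad.
Only numpy, scipy, OpenCV 4.12 (cv2) and the standard library are available. Lean on these libraries where they do the work, as an engineer would, in place of code of your own. Each camera call takes 0.05 s, during which the arm holds its last target. There are 200 camera calls.

## Working session

There is one attempt and no reset: what is moved stays moved. The work goes in short steps, Python scripts to look and compute and a tool call to move; the robot and the scene stay as the last step left them, time stands still between calls to the robot, and variables do not carry over. Pictures are saved under pics/ and viewed, at most 10 in all, crops included, and the job is handed in when it is done.

Besides the shell and the picture viewer there is one more tool, called after "Emit:" in YAML: its name, and indented under it one key for each argument. arm_command: Moves the arm, as the interface text tells. Its arguments: {"type":"object","properties":{"targets":{"type":"array"}},"required":["targets"]}

```bash
mkdir -p pics; cat > h.py <<'E'
import numpy as np, cv2, pickle
from bench import robot
def snap(n):
    o=robot.get_obs(); s=robot.snapshot(n); s['obs']=o
    if n=='wrist':
        from scipy.spatial.transform import Rotation as R
        T=np.eye(4); T[:3,:3]=R.from_euler('xyz',o['ee_rot']).as_matrix() if len(np.ravel(o['ee_rot']))==3 else o['ee_rot']; T[:3,3]=o['tool_pos']
        s['T']=T@s['T_tool_cam']
    pickle.dump(s,open(f'pics/{n}.pkl','wb')); return s
def cloud(s):
    z=s['range_z']; v,u=np.mgrid[:480,:640]
    P=np.stack([(u-s['cx'])/s['fx']*z,(v-s['cy'])/s['fy']*z,z],-1)
    W=P@s['T'][:3,:3].T+s['T'][:3,3]; W[z==0]=np.nan; return W
def ray(s,u,v,h):
    d=s['T'][:3,:3]@np.array([(u-s['cx'])/s['fx'],(v-s['cy'])/s['fy'],1]); o=s['T'][:3,3]
    return o+d*(h-o[2])/d[2]
def save(s,name,box=None,k=1):
    im=s['color'][:,:,::-1]
    if box: im=im[box[1]:box[3],box[0]:box[2]]
    cv2.imwrite('pics/'+name,cv2.resize(im,None,fx=k,fy=k,interpolation=cv2.INTER_CUBIC))
E
python3 - <<'E'
from h import *
print(robot.get_obs())
for n in('top','side'):
    s=snap(n); save(s,n+'0.png'); print(n,s['fx'],s['T'])
E
```

```text
{'time': 0.0, 'joint_positions': array([ 1.07390277e+00,  8.79603478e-02,  1.37223787e+00, -1.13102266e-05,
        1.68361900e+00, -1.03118657e-01]), 'qvel': array([ 0.00088492, -0.0008916 , -0.00122779,  0.00010771,  0.0008026 ,
        0.00100968]), 'joint_torque': array([ 4.34051508e-04, -3.40185463e+01, -3.02427900e+01,  7.17499922e-02,
        3.28229112e-02, -1.30099743e-04]), 'tool_pos': array([0.21077471, 0.50741089, 0.20430959]), 'ee_rot': array([-3.13937876e+00, -2.17805451e-04,  2.74781625e+00]), 'wrist_force': array([0.22881808, 0.2594613 , 0.43472349]), 'wrist_torque': array([-0.00328463, -0.04142485, -0.00462691]), 'finger_force': 0.0, 'width': 0.09394817928125572}
top 525.9805721869625 [[-0.0124571  -0.983085    0.18272578  0.35718764]
 [-0.99970596  0.01604677  0.01817969 -0.0128131 ]
 [-0.02080434 -0.18244558 -0.98299582  1.15422717]
 [ 0.          0.          0.          1.        ]]
side 496.019232279072 [[ 0.90961424 -0.20339864  0.36225809  0.22449856]
 [-0.41537784 -0.42856655  0.80236648 -0.69675798]
 [-0.00794855 -0.88031796 -0.47431753  0.47569302]
 [ 0.          0.          0.          1.        ]]
```

View pics/top0.png

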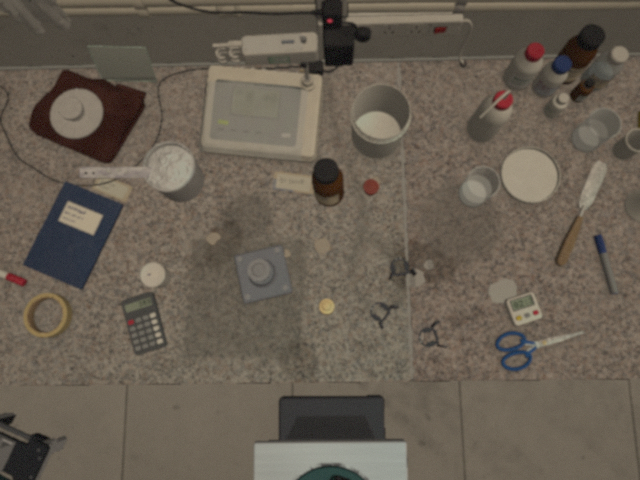

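View pics/side0.png

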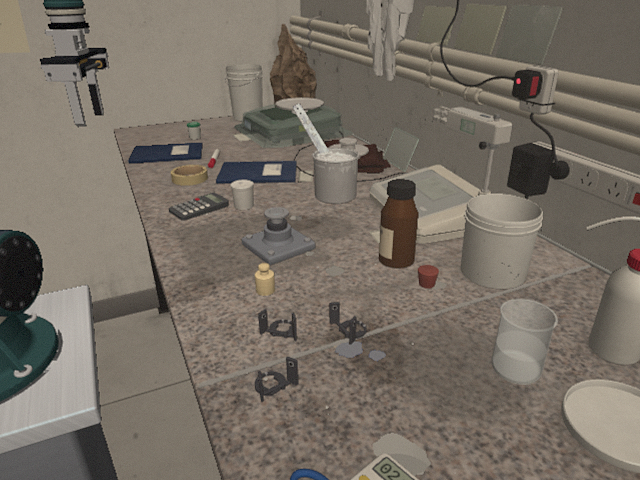

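The top view shows three snap-ring look-alikes, at pixels (402,270), (382,313) and (432,333). The stand is at (262,272), the bottle at (328,180), the weight at (327,306) and the stopper at (370,187). Ring (402,270) looks farthest from the base, so I'll measure it and check it in a close crop.

```bash
python3 - <<'E'
from h import *
t=pickle.load(open('pics/top.pkl','rb')); s=pickle.load(open('pics/side.pkl','rb'))
for u,v in((402,270),(382,313),(432,333)): p=ray(t,u,v,0.004); print(u,v,p.round(3),np.hypot(*p[:2]).round(3))
a=cv2.resize(t['color'][240:300,370:440,::-1],None,fx=8,fy=8,interpolation=cv2.INTER_CUBIC)
b=cv2.resize(s['color'][290:365,310:385,::-1],None,fx=6.4,fy=6.4,interpolation=cv2.INTER_CUBIC)[:480,:240+240]
c=np.hstack([a,b]); c=cv2.resize(c,None,fx=.75,fy=.75); c=cv2.convertScaleAbs(c,alpha=1.8); print(c.shape); cv2.imwrite('pics/crop1.png',c)
for n,S in(('top',t),('side',s)):
    W=cloud(S)
    m=(W[...,2]>.012)&(W[...,2]<.06)
    # ring pieces
    k,l,st,ce=cv2.connectedComponentsWithStats(m.astype(np.uint8))
    for i in range(1,k):
        if st[i,4]>8:
            q=W[l==i]; 
            if abs(q[:,1].mean()-(-.15))<.35 and q[:,0].mean()<.6: print(n,st[i],q.min(0).round(3),q.max(0).round(3),q.mean(0).round(3))
W=cloud(t)
# head of stand: top surface
q=W.reshape(-1,3); 
c=ray(t,262,270,.08); d=np.hypot(q[:,0]-c[0],q[:,1]-c[1])<.06
q=q[d]
for lo,hi in((.012,.03),(.04,.06),(.06,.07),(.07,.09)):
    z=q[(q[:,2]>lo)&(q[:,2]<hi)]
    if len(z): print(lo,len(z),z.min(0).round(4),z.max(0).round(4),z.mean(0).round(4))
E
```

```text
402 270 [ 0.508 -0.166  0.004] 0.535
382 313 [ 0.415 -0.119  0.004] 0.432
432 333 [ 0.371 -0.225  0.004] 0.434
(360, 780, 3)
top [ 234  245   59   59 2009] [0.44  0.075 0.012] [0.567 0.203 0.05 ] [0.501 0.136 0.019]
top [411 268   7   8  33] [ 0.494 -0.193  0.013] [ 0.507 -0.183  0.046] [ 0.5   -0.187  0.034]
top [390 271   4   9  21] [ 0.487 -0.142  0.014] [ 0.501 -0.137  0.045] [ 0.493 -0.139  0.037]
top [506 292  37  34 802] [ 0.385 -0.457  0.012] [ 0.455 -0.385  0.024] [ 0.42  -0.421  0.016]
top [319 299  16  16 199] [ 0.413 -0.016  0.019] [0.445 0.016 0.056] [ 0.429 -0.     0.039]
top [390 305   9   4  23] [ 0.424 -0.15   0.015] [ 0.43  -0.136  0.046] [ 0.426 -0.143  0.036]
top [379 321   6   8  25] [ 0.382 -0.119  0.015] [ 0.398 -0.111  0.047] [ 0.389 -0.114  0.036]
top [432 321   8   6  28] [ 0.385 -0.234  0.013] [ 0.396 -0.223  0.047] [ 0.39  -0.228  0.035]
top [437 345  11   3  23] [ 0.342 -0.248  0.013] [ 0.346 -0.233  0.047] [ 0.344 -0.238  0.037]
top [319 467  17  13  65] [ 0.081 -0.012  0.012] [0.104 0.02  0.017] [0.092 0.005 0.014]
top [334 467  13   9  33] [ 0.088 -0.0
[... 811 characters left out ...]
3   5  23  92] [ 0.423 -0.151  0.013] [ 0.43  -0.135  0.045] [ 0.425 -0.146  0.03 ]
side [350 316   7  24 123] [ 0.493 -0.193  0.012] [ 0.508 -0.181  0.045] [ 0.499 -0.189  0.03 ]
side [286 357  12  22 217] [ 0.383 -0.236  0.012] [ 0.395 -0.222  0.044] [ 0.389 -0.23   0.029]
side [258 371   6  28  96] [ 0.339 -0.248  0.013] [ 0.346 -0.232  0.044] [ 0.342 -0.244  0.032]
side [351 454  68  26 990] [ 0.389 -0.428  0.013] [ 0.452 -0.384  0.02 ] [ 0.425 -0.404  0.016]
0.012 1573 [0.446 0.077 0.012] [0.5607 0.191  0.0299] [0.5009 0.1319 0.0172]
0.04 111 [0.4773 0.1127 0.04  ] [0.5274 0.1622 0.0501] [0.4925 0.1275 0.0446]
0.07 417 [0.4802 0.1153 0.0708] [0.5266 0.1617 0.084 ] [0.5032 0.1385 0.0775]
```

View pics/crop1.png

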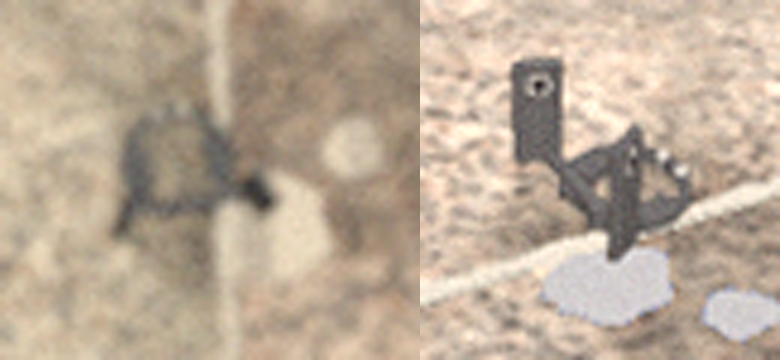

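The crop confirms an intact ring at top pixel about (400,267). Its eyes are at (392,275) and (415,271), facing the robot. It's also the farthest of the three, 0.535 m against 0.43 m. The eyes sit at (0.494,-0.140) and (0.500,-0.188), 48 mm apart as specified, which puts the centre near (0.521,-0.161). I'll move to hover above it.

Emit:
arm_command:
  targets: [0,0,150.3,-520,-512,86,-1,0,0,150.3,-520,-512,86,-1,0,0,150.3,-520,-512,86,-1,0,0,150.3,-520,-512,86,-1,0,0,150.3,-520,-512,86,-1,0,0,150.3,-520,-512,86,-1,0,0,150.3,-520,-512,86,-1,0,0,150.3,-520,-512,86,-1,0,0,150.3,-520,-512,86,-1,0,0,150.3,-520,-512,86,-1,0,0,150.3,-520,-512,86,-1,0,0,150.3,-520,-512,86,-1,0,0,150.3,-520,-512,86,-1,0,0,150.3,-520,-512,86,-1,0,0,150.3,-520,-512,86,-1,0,0,150.3,-520,-512,86,-1,0,0,150.3,-520,-512,86,-1,0,0,150.3,-520,-512,86,-1,0,0,150.3,-520,-512,86,-1,0,0,150.3,-520,-512,86,-1]

```text
time: 2.1
tool_pos: [0.4945, -0.1643, 0.119]
ee_rot: [-3.141, 0.001, 0.126]
wrist_force: [-0.3, 0.0, 0.5]
width: 0.0938
finger_force: 0.0
```

```bash
python3 - <<'E'
from h import *
s=snap('wrist'); save(s,'w1.png'); o=s['obs']; print(o['time'],o['tool_pos'],o['ee_rot'],o['joint_positions'],o['wrist_force']); print(s['T_tool_cam'].round(3),s['fx'])
W=cloud(s); m=(W[...,2]>.012)&(W[...,2]<.055)
k,l,st,ce=cv2.connectedComponentsWithStats(m.astype(np.uint8))
for i in range(1,k):
    if st[i,4]>40: q=W[l==i]; print(st[i],q.min(0).round(4),q.max(0).round(4),np.median(q,0).round(4))
m=(W[...,2]>.002)&(W[...,2]<.010); q=W[m]; q=q[np.hypot(q[:,0]-.521,q[:,1]+.161)<.03]
if len(q): print(len(q),q.min(0),q.max(0))
t=pickle.load(open('pics/top.pkl','rb')); q=cloud(t).reshape(-1,3); r=np.hypot(q[:,0]-.5032,q[:,1]-.1385)
for n,mm in(('head',r<.011),('wash',(r>.018)&(r<.022)),('foot',(r>.035)&(r<.05)),('table',(r>.085)&(r<.1))): print(n,mm.sum(),np.nanpercentile(q[mm,2],[10,50,90]).round(4))
E
```

```text
2.1 [ 0.49452384 -0.16425798  0.1190467 ] [-3.14104436e+00  6.87756536e-04  1.26283916e-01] [-4.29591456e-01  5.71178745e-02  1.57509374e+00  1.03013345e-04
  1.51025457e+00  1.01491487e+00] [-0.34506951  0.01506598  0.52760548]
[[ 0.    -0.972 -0.236  0.067]
 [ 1.     0.     0.001  0.001]
 [-0.    -0.236  0.972 -0.18 ]
 [ 0.     0.     0.     1.   ]] 412.8213147739592
[ 565    0   75   44 2541] [ 0.6451 -0.3462  0.012 ] [ 0.6662 -0.2997  0.055 ] [ 0.6507 -0.314   0.0313]
[341 225  18  32 236] [ 0.4938 -0.1921  0.012 ] [ 0.5073 -0.1814  0.046 ] [ 0.5027 -0.1856  0.0437]
[269 226  18  32 226] [ 0.4863 -0.1434  0.0121] [ 0.5013 -0.1354  0.0462] [ 0.4963 -0.1402  0.0438]
[  35  277   70   51 2278] [ 0.4161 -0.0163  0.012 ] [0.4452 0.0161 0.0532] [ 0.4353 -0.0057  0.0348]
[259 319  27  30 573] [ 0.4233 -0.1507  0.012 ] [ 0.4294 -0.1349  0.0466] [ 0.4276 -0.1429  0.0331]
[375 429  25  29 512] [ 0.3417 -0.2475  0.012 ] [ 0.3473 -0.2315  0.0436] [ 0.3445 -0.2383  0.0279]
1622 [ 0.49219053 -0.18551915  0.00200248] [ 0.54766115 -0.13318637  0.00999544]
head 88 [0.0762 0.079  0.081 ]
wash 138 [0.0438 0.0764 0.0789]
foot 822 [0.0139 0.0167 0.0195]
table 1747 [-0.004  -0.0013  0.0015]
```

View pics/w1.png

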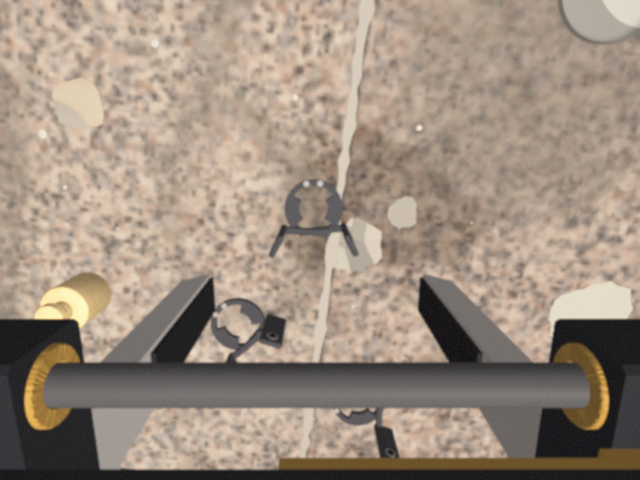

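The wrist view shows the ring centred at (314,208), with its eyes at (350,241) and (278,241) symmetric between the open fingers. The range data matches the top camera to within 1–2 mm. I'll descend and pinch.

Emit:
arm_command:
  targets: [0,0,0,0,-1,45,-1,0,0,0,0,-1,85,-1,0,0,0,0,-1,103,-1,0,0,0,0,-1,103,-1,0,0,0,0,-1,103,-1,0,0,0,0,-1,103,0,0,0,0,0,-1,103,0.3,0,0,0,0,-1,103,0.5,0,0,0,0,-1,103,0.7,0,0,0,0,-1,103,0.8,0,0,0,0,-1,103,0.9,0,0,0,0,-1,103,1,0,0,0,0,-1,103,1,0,0,0,0,-1,103,1,0,0,0,0,-1,103,1,0,0,0,0,-1,103,1]

```text
time: 3.75
tool_pos: [0.4947, -0.1632, 0.0168]
ee_rot: [-3.141, -0.0, 0.125]
wrist_force: [-2.4, 0.3, 5.9]
width: 0.011
finger_force: 29.6
```

```bash
python3 - <<'E'
from h import *
s=snap('wrist'); t=snap('side'); o=s['obs']; print(o['time'],o['tool_pos'],o['ee_rot'],o['wrist_force'],o['width'],o['finger_force'])
a=cv2.resize(s['color'][130:330,220:420,::-1],(400,400)); b=cv2.resize(t['color'][270:370,280:380,::-1],(400,400)); cv2.imwrite('pics/g1.png',np.hstack([a,b]))
E
```

```text
3.75 [ 0.49466168 -0.16321289  0.01675521] [-3.14094572e+00 -1.03862519e-04  1.24535453e-01] [-2.43106142  0.27710526  5.87497192] 0.010993895186835379 29.623652722220868
```

View pics/g1.png

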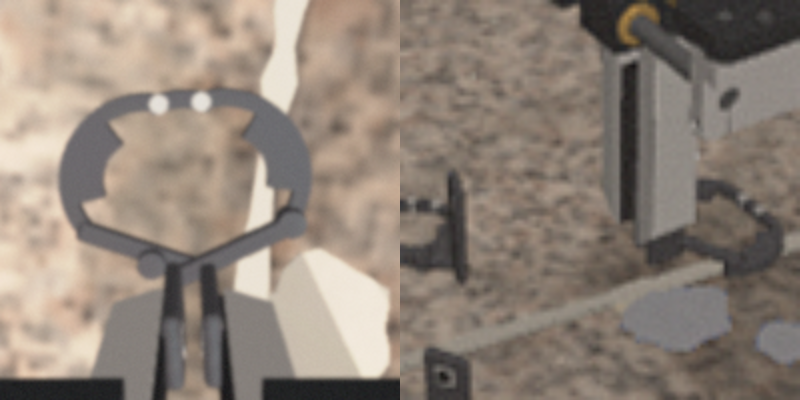

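The ring is pinched: width 11 mm, finger force 30 N, arms spread. Its eyes lie along the fingers and the ring is flat. I'll lift it and carry it to hover above the spindle.

```bash
python3 - <<'E'
from h import *
s=pickle.load(open('pics/wrist.pkl','rb')); o=s['obs']; y=.1245
ex=np.array([np.cos(y),np.sin(y)]); ey=np.array([np.sin(y),-np.cos(y)])
for n,u,v in(('back',309.8,181),('outL',249,215),('outR',376,215),('tipL',271.5,227.5),('tipR',354,225)):
    d=ray(s,u,v,.004)[:2]-o['tool_pos'][:2]; print(n,(d@ex*1e3).round(1),(d@ey*1e3).round(1))
d=np.array([.4769,.1352])-o['tool_pos'][:2]; print('go',(d@ex*1e3).round(1),(d@ey*1e3).round(1))
E
```

```text
back 49.4 -2.1
outL 33.4 -30.8
outR 33.5 29.1
tipL 27.4 -20.4
tipR 28.7 18.8
go 19.4 -298.3
```

Emit:
arm_command:
  targets: [0,0,0,0,0,-15,1,0,0,0,0,0,-45,1,0,0,0,0,0,-80,1,0,0,0,2,-20,-105,1,0,0,0,4,-50,-110,1,0,0,0,6,-90,-110,1,0,0,0,8,-130,-110,1,0,0,0,11,-170,-110,1,0,0,0,14,-210,-110,1,0,0,0,16,-245,-110,1,0,0,0,18,-275,-110,1,0,0,0,18.5,-290,-110,1,0,0,0,18.5,-297,-110,1,0,0,0,18.5,-297,-110,1,0,0,0,18.5,-297,-110,1,0,0,0,18.5,-297,-110,1]

```text
time: 5.45
tool_pos: [0.4762, 0.1328, 0.1263]
ee_rot: [3.142, 0.0, 0.123]
wrist_force: [0.1, 0.3, -1.5]
width: 0.0105
finger_force: 29.5
```

```bash
python3 - <<'E'
from h import *
s=snap('wrist'); t=snap('side'); o=s['obs']; print(o['time'],o['tool_pos'],o['ee_rot'],o['wrist_force'],o['width'],o['finger_force'])
a=cv2.resize(s['color'][100:340,190:430,::-1],(480,480),interpolation=cv2.INTER_CUBIC); b=cv2.resize(t['color'][160:280,220:300,::-1],(320,480)); cv2.imwrite('pics/g2.png',np.hstack([a,b]))
E
```

```text
5.45 [0.4762231  0.13276977 0.12626416] [3.14153828e+00 2.30715216e-04 1.23317846e-01] [ 0.11776825  0.25822157 -1.51202886] 0.010525488059400954 29.501768946647644
```

View pics/g2.png

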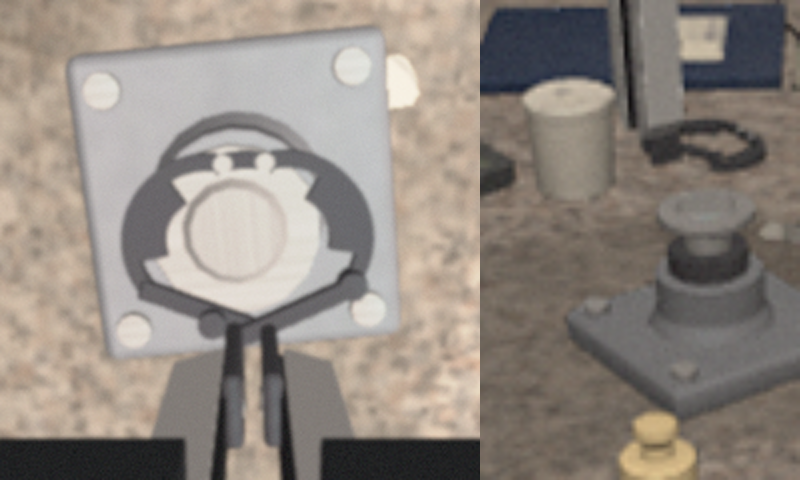

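The ring hovers spread above the spindle. The head is centred at wrist pixel (308.5,215) and the ring's hinge dots at (312,180.5), so a shift of only a few mm should be needed. I'll compute it.

```bash
cat > rel.py <<'E'
from h import *
def rel(s,zring,ztop,pts):
    o=s['obs']; y=o['ee_rot'][2]; ex=np.array([np.cos(y),np.sin(y)]); ey=np.array([np.sin(y),-np.cos(y)])
    for n,u,v,k in pts:
        d=ray(s,u,v,zring if k else ztop)[:2]-o['tool_pos'][:2]; print(n,(d@ex*1e3).round(1),(d@ey*1e3).round(1))
def circ(s,box,r,name=None):
    g=cv2.cvtColor(s['color'],cv2.COLOR_RGB2GRAY)[box[1]:box[3],box[0]:box[2]]; g=cv2.resize(g,None,fx=4,fy=4,interpolation=cv2.INTER_CUBIC)
    c=cv2.HoughCircles(g,cv2.HOUGH_GRADIENT_ALT if False else cv2.HOUGH_GRADIENT,1,40,param1=60,param2=15,minRadius=int(4*r-12),maxRadius=int(4*r+12))
    return None if c is None else c[0][:4]/4+np.array([box[0],box[1],0])
E
python3 - <<'E'
from rel import *
s=pickle.load(open('pics/wrist.pkl','rb')); print(s['cx'],s['cy'])
print(circ(s,(270,180,350,250),25.5))
rel(s,.1263-.0168+.004,.0803,[('dots',312,180.5,1),('L',250.5,217,1),('R',377,217,1),('tipL',272.5,231,1),('tipR',355,225,1),('head',308.5,215,0)])
W=cloud(s); q=W[195:235,290:328].reshape(-1,3); print(np.nanpercentile(q[:,2],[10,50,90]))
q=W[170:270,250:380].reshape(-1,3)
h=q[(q[:,2]>.073)&(q[:,2]<.09)]; print('wash+head',h.min(0),h.max(0))
r=W[170:260,240:390].reshape(-1,3); r=r[(r[:,2]>.103)&(r[:,2]<.12)]; print('ring z',np.percentile(r[:,2],[5,50,95]))
r2=r[r[:,0]>.51]; A=np.c_[r[:,:2]-r[:,:2].mean(0),np.ones(len(r))]; print('tilt',np.linalg.lstsq(A,r[:,2],rcond=None)[0])
E
```

```text
316.1063351504775 242.10112602000592
[[307.375      215.125       25.95000076]
 [292.625      209.125       24.67499924]]
dots 49.6 -1.0
L 32.5 -30.2
R 32.5 29.7
tipL 25.7 -19.9
tipR 28.6 19.3
head 27.7 -3.3
[0.08005004 0.08100433 0.08188081]
wash+head [0.47989769 0.1163823  0.07426385] [0.52621615 0.16111122 0.08322216]
ring z [0.11258588 0.11401594 0.11871647]
tilt [-0.07711995 -0.03095229  0.11449121]
```

Emit:
arm_command:
  targets: [0,0,0,-0.5,-1.5,3,1,0,0,0,-1,-3,8,1,0,0,0,-1,-3,14,1,0,0,0,-1,-3,19,1,0,0,0,-1,-3,22,1,0,0,0,-1,-3,22,1,0,0,0,-1,-3,22,1]

```text
time: 6.25
tool_pos: [0.4748, 0.1365, 0.1045]
ee_rot: [-3.142, -0.0, 0.125]
wrist_force: [0.3, 0.9, -1.0]
width: 0.0107
finger_force: 29.5
```

```bash
python3 - <<'E'
from h import *
s=snap('wrist'); t=snap('side'); o=s['obs']; print(o['time'],o['tool_pos'],o['ee_rot'],o['wrist_force'],o['width'],o['finger_force'])
a=cv2.resize(s['color'][150:270,240:390,::-1],(600,480),interpolation=cv2.INTER_CUBIC); b=cv2.resize(t['color'][185:265,247:307,::-1],(200,267)); c=np.zeros((480,800,3),np.uint8); c[:,:600]=a; c[:267,600:]=b; cv2.imwrite('pics/g3.png',c)
E
```

```text
6.25 [0.47477587 0.13645686 0.10446146] [-3.14153972e+00 -3.73331835e-06  1.24607766e-01] [ 0.27566156  0.89866487 -0.95992022] 0.01073533286124909 29.501758217811584
```

View pics/g3.png

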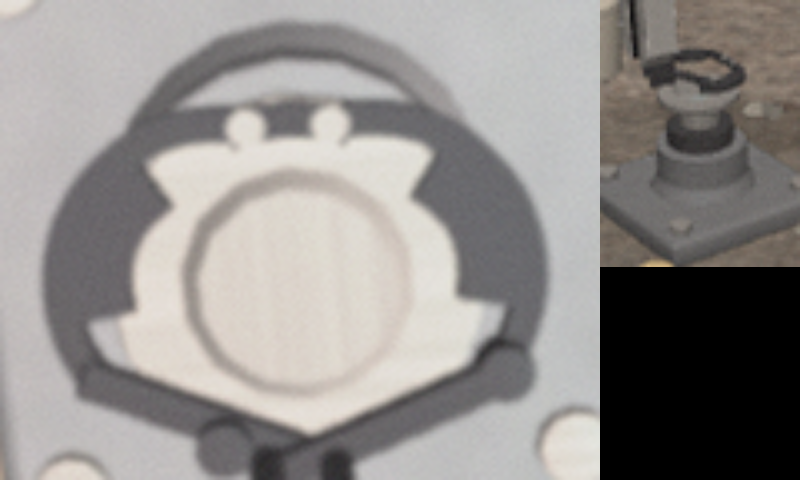

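The head at crop (298,282) lies nicely inside the ledges, which sit at crop x = 132 and 460. A quick numeric check follows.

```bash
python3 - <<'E'
from rel import *
s=pickle.load(open('pics/wrist.pkl','rb')); f=lambda n,x,y,k:(n,240+x/4,150+y/4,k)
rel(s,.1045-.0168+.004,.0808,[f('dots',288,127,1),f('cornUL',172,206,1),f('cornUR',412,198,1),f('tipL',132,312,1),f('tipR',460,298,1),f('head',298,282,0)])
W=cloud(s); g=W[150+50:150+95,240+55:240+95].reshape(-1,3); print(np.nanmedian(g[:,2]))
E
```

```text
dots 49.1 -1.1
cornUL 39.9 -14.7
cornUR 40.8 13.4
tipL 27.2 -19.7
tipR 28.9 19.3
head 28.8 0.1
0.08107539660090962
```

Emit:
arm_command:
  targets: [0,0,0,0.3,0.5,3,1,0,0,0,0.3,0.5,5,1,0,0,0,0.3,0.5,7,1,0,0,0,0.3,0.5,8,1,0,0,0,0.3,0.5,9,1,0,0,0,0.3,0.5,10,1,0,0,0,0.3,0.5,11,1,0,0,0,0.3,0.5,12,1,0,0,0,0.3,0.5,12,1]

```text
time: 7.25
tool_pos: [0.4748, 0.1361, 0.0925]
ee_rot: [-3.141, 0.001, 0.125]
wrist_force: [-1.8, 0.5, 1.0]
width: 0.0106
finger_force: 29.5
```

Emit:
arm_command:
  targets: [0,0,0,0,0,1,1,0,0,0,0,0,2,1,0,0,0,0,0,3,1,0,0,0,0,0,4,1,0,0,0,0,0,4,1]

```text
time: 7.75
tool_pos: [0.4748, 0.1361, 0.0881]
ee_rot: [-3.141, 0.001, 0.125]
wrist_force: [-3.0, 1.2, 1.8]
width: 0.0107
finger_force: 29.5
```

Emit:
arm_command:
  targets: [0,0,0,0,0,0.5,1,0,0,0,0,0,1,1,0,0,0,0,0,1.5,1,0,0,0,0,0,2,1,0,0,0,0,0,2,1]

```text
time: 8.25
tool_pos: [0.4752, 0.1358, 0.0865]
ee_rot: [3.141, -0.0, 0.124]
wrist_force: [-2.8, -0.3, 2.1]
width: 0.0111
finger_force: 29.6
```

Emit:
arm_command:
  targets: [0,0,0,0,0,0.5,1,0,0,0,0,0,1,1,0,0,0,0,0,1,1]

```text
time: 8.55
tool_pos: [0.4752, 0.1358, 0.0855]
ee_rot: [3.141, -0.0, 0.125]
wrist_force: [-2.7, -0.6, 1.2]
width: 0.0107
finger_force: 29.6
```

Emit:
arm_command:
  targets: [0,0,0,0,0,0.5,1,0,0,0,0,0,1,1,0,0,0,0,0,1,1]

```text
time: 8.85
tool_pos: [0.4752, 0.1359, 0.085]
ee_rot: [3.142, -0.0, 0.125]
wrist_force: [-5.0, -0.3, 4.4]
width: 0.0106
finger_force: 29.6
```

```bash
python3 - <<'E'
from h import *
s=snap('wrist'); t=snap('side'); o=s['obs']; print(o['time'],o['tool_pos'],o['wrist_force'],o['wrist_torque'],o['width'])
a=cv2.resize(s['color'][150:270,240:390,::-1],(500,400),interpolation=cv2.INTER_CUBIC); b=cv2.resize(t['color'][185:265,247:307,::-1],(300,400),interpolation=cv2.INTER_CUBIC); cv2.imwrite('pics/g4.png',np.hstack([a,b]))
E
```

```text
8.85 [0.47523712 0.13592024 0.08498392] [-4.97695195 -0.34634834  4.37741744] [-0.22745328  0.84430629 -0.00378205] 0.010554964605207525
```

View pics/g4.png

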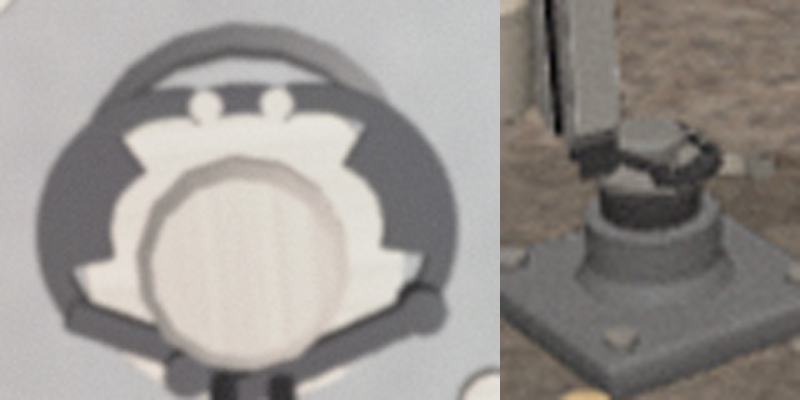

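The ring now sits under the head and has pressed the washer down. The head is at crop (243,264) and the hinge dots at (241,104). Before the last push I'll check the centring with parallax included, since Fx is about -5 N.

```bash
python3 - <<'E'
from rel import *
s=pickle.load(open('pics/wrist.pkl','rb')); k=10/3; f=lambda n,x,y,q:(n,240+x/k,150+y/k,q)
for zr in(.0722,.076): 
    rel(s,zr,.0808,[f('dots',241,104,1),f('UL',144,171,1),f('UR',346,165,1),f('head',243,265,0),f('L',37,225,1),f('R',458,225,1)]); print()
W=cloud(s); k=10/3
def z(x,y): u,v=int(240+x/k),int(150+y/k); return np.nanmedian(W[v-1:v+2,u-1:u+2,2]).round(4)
print('ring L,R,back,head',z(75,200),z(420,200),z(241,90),z(60,250),z(430,240),z(243,265),'washer',z(250,140),z(130,230),z(365,230))
E
```

```text
dots 49.3 -0.9
UL 40.0 -14.6
UR 40.8 13.8
head 28.3 -0.6
L 32.2 -29.9
R 32.3 29.9

dots 49.7 -0.9
UL 40.5 -14.3
UR 41.3 13.6
head 28.3 -0.6
L 32.9 -29.3
R 33.0 29.3

ring L,R,back,head 0.0725 0.0729 0.0728 0.0725 0.0726 0.0813 washer 0.0684 0.0682 0.0683
```

The ring is centred to within 0.2 mm, level, and 3 mm below the head's underside, with the washer at its stop. One small push will confirm it.

Emit:
arm_command:
  targets: [0,0,0,0,0,0.4,1,0,0,0,0,0,0.4,1]

```text
time: 9.15
tool_pos: [0.4754, 0.136, 0.0848]
ee_rot: [-3.142, -0.001, 0.125]
wrist_force: [-5.1, -0.9, 6.5]
width: 0.0105
finger_force: 29.8
```

Stop felt at about 7.5 N. I'll open the fingers gradually so the ring contracts.

Emit:
arm_command:
  targets: [0,0,0,0,0,0,0.7,0,0,0,0,0,0,0.6,0,0,0,0,0,0,0.5,0,0,0,0,0,0,0.4,0,0,0,0,0,0,0.3,0,0,0,0,0,0,0.2,0,0,0,0,0,0,0.1,0,0,0,0,0,0,0,0,0,0,0,0,0,-0.1,0,0,0,0,0,0,-0.2,0,0,0,0,0,0,-0.4,0,0,0,0,0,0,-0.6,0,0,0,0,0,0,-0.8,0,0,0,0,0,0,-0.8]

```text
time: 10.55
tool_pos: [0.4749, 0.1359, 0.0839]
ee_rot: [-3.142, 0.0, 0.125]
wrist_force: [0.1, -1.0, -0.9]
width: 0.0832
finger_force: 0.0
```

```bash
python3 - <<'E'
from h import *
s=snap('wrist'); t=snap('side'); o=s['obs']; print(o['time'],o['tool_pos'],o['wrist_force'],o['width'],o['finger_force'])
a=cv2.resize(s['color'][150:270,240:390,::-1],(500,400),interpolation=cv2.INTER_CUBIC); b=cv2.resize(t['color'][185:265,247:307,::-1],(300,400),interpolation=cv2.INTER_CUBIC); cv2.imwrite('pics/g5.png',np.hstack([a,b]))
E
```

```text
10.55 [0.474949   0.13591108 0.08393649] [ 0.13621714 -1.00475476 -0.91395451] 0.08324043553778937 0.0
```

View pics/g5.png

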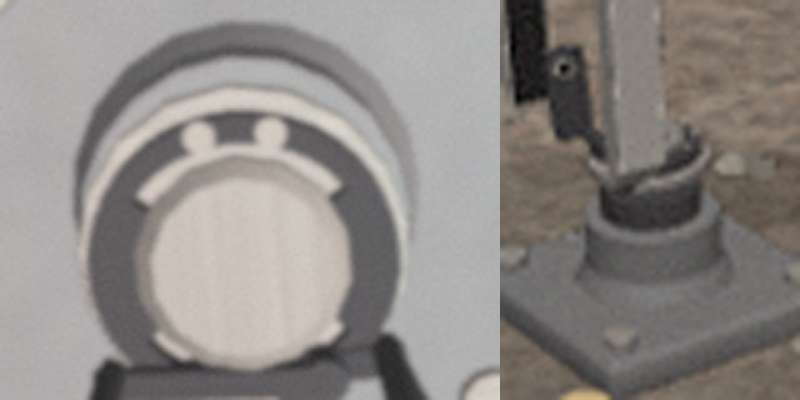

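The ring has contracted under the head: its ledges are hidden, it sits concentric with the washer below it, and the fingers are clear. I'll retreat straight up.

Emit:
arm_command:
  targets: [0,0,0,0,0,-5,-0.8,0,0,0,0,0,-20,-0.8,0,0,0,0,0,-45,-0.8,0,0,0,0,0,-80,-0.8,0,0,0,0,0,-110,-0.8,0,0,0,0,0,-120,-0.8,0,0,0,0,0,-120,-0.8,0,0,0,0,0,-120,-0.8]

```text
time: 11.45
tool_pos: [0.4745, 0.1359, 0.2026]
ee_rot: [-3.142, 0.002, 0.125]
wrist_force: [0.9, -0.5, -0.9]
width: 0.0844
finger_force: 0.0
```

```bash
python3 - <<'E'
from h import *
s=snap('wrist'); t=snap('side'); o=s['obs']; print(o['time'],o['tool_pos'],o['wrist_force'])
a=cv2.resize(s['color'][150:310,220:420,::-1],(500,400),interpolation=cv2.INTER_CUBIC); b=cv2.resize(t['color'][185:265,247:307,::-1],(300,400),interpolation=cv2.INTER_CUBIC); cv2.imwrite('pics/g6.png',np.hstack([a,b]))
for S in(s,t):
    q=cloud(S).reshape(-1,3); r=np.hypot(q[:,0]-.5033,q[:,1]-.1387); 
    print('head',np.nanmedian(q[r<.01,2]))
    m=(r>.0165)&(r<.0205)&(q[:,2]>.06)&(q[:,2]<.082); g=q[m]; A=np.c_[g[:,:2]-[.5033,.1387],np.ones(len(g))]
    print('ring',len(g),np.percentile(g[:,2],[5,50,95]).round(4),np.linalg.lstsq(A,g[:,2],rcond=None)[0].round(4))
    e=q[(r<.05)&(q[:,2]>.09)&(q[:,2]<.13)]; print('eyes',len(e),e.min(0).round(3),e.max(0).round(3))
E
```

```text
11.45 [0.47448523 0.13585696 0.20263975] [ 0.85542932 -0.54800458 -0.88784207]
head 0.31761929814151746
ring 869 [0.0705 0.0756 0.0794] [-0.0443 -0.0096  0.0756]
eyes 408 [0.469 0.109 0.09 ] [0.493 0.16  0.116]
head 0.07960982768669866
ring 58 [0.0645 0.0727 0.0777] [-0.0028  0.2017  0.0739]
eyes 168 [0.469 0.107 0.09 ] [0.493 0.161 0.113]
```

View pics/g6.png

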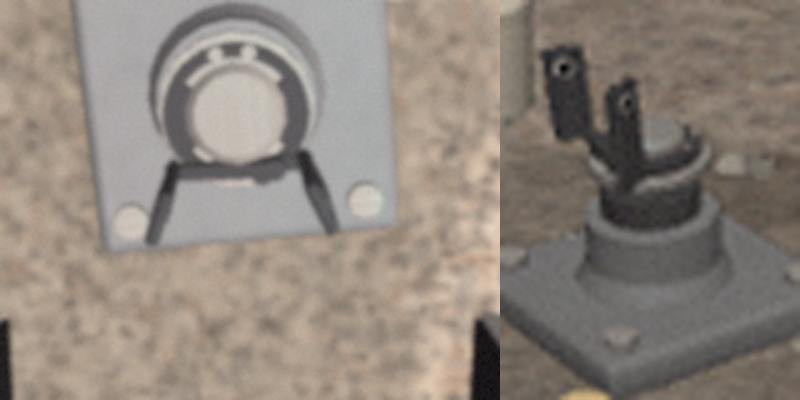

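The ring is seated. Its top at 75.6 mm matches the head's underside, it is level, and the eyes stand upright to 116 mm. The gripper is clear, so I'll hand in.

```bash
python3 -c "
from bench import robot
print(robot.close_job())"
```

```text
the job is handed in; nothing more can be done
None
```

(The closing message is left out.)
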